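# Set the guarded dial of the yellow-covered tube mixer control

## Robot

A 6-joint arm with a two-finger parallel gripper is mounted at the origin on the work surface. World frame = base frame: x ahead of the robot, y to its left, z up, the work surface at z = 0. Lengths are in mm, angles in rad, forces in N, time in s.
With the tool pointing down it reaches from about 275 to 1000 mm from the base axis. Payload 8.4 kg.
Tool frame: the origin (TCP) lies at the very end of the fingers, on their centre line; the grasp point (between the pads) lies 19 mm behind it; z points along the fingers, x is the direction in which the jaws open and shut, and the axes are right-handed (so a half turn about z gives the same grasp; the last joint's range is limited). The gripper opens to 85 mm and grips with 20 to 120 N. Pads are 22 mm wide; open, the fingers measure 114 mm over their backs; the gripper's body (76 mm by 85 mm) begins 54 mm behind the grasp point. The pads swing forward as they close: fully open they stand 13 mm farther back than shut.
Start: joints at [-0.002, 0.353, 1.633, -0, 1.155, -0.002], TCP at [625.002, -0, 231.281] pointing down, gripper open.
Joint ranges: [-2.63, 2.63], [-0.92, 2.1], [0.06, 2.66], [-1.3, 4.44], [0, 2.69], [-3.02, 3.02]. Speed limits (rad/s): [2.22, 2.22, 2.79, 3.14, 3.14, 3.14].

## Interface

Orientations are given as [roll, pitch, yaw] about the fixed x, y, z axes, in that order (R = Rz(yaw) Ry(pitch) Rx(roll)).
In Python, from rig import r gives the robot as it stands. The module is installed in compiled form; this text tells all that it offers.
- The arm moves only by the tool apply_moves, never from a script. Its argument "targets" is a list that holds one entry, the list of rows, each a list of 7 numbers: the gripper's target within -1 to 1 (fully open at 1, half-way at 0, shut at -1), then the shift along the tool's x, y, z in cm, then the turn, a rotation vector about the tool's x, y, z in degrees. A call has 1 to 8 rows; each row is the pose to reach, as a shift and turn from the pose measured when the call began, along the tool's axes at that moment; what a row does not reach only later rows make up. A row lasts 1/10 s, in which the tool goes at most 50 mm and 8.59 degrees, less where a joint would pass 70% of its speed; a pose out of reach is approached as far as the arm can. A call with a gripper value outside its range is refused whole. The fingers move at their own pace and stop on an object; "newtons" is the grip in N (left out, the last holds). Time passes only in rows, so rows that repeat a pose let the fingers close. It gives the time, the measured TCP pose, the force and the opening at its end, in the units of the state.
- r.sense(): the state, without advancing time (a new reading comes with each control period).
- r.grab_frame(name): name is "scene" or "side" or "wrist"; returns a dict with "pixels" (480x640x3 uint8, red, green, blue), "fov_y" (degrees; the focal length in pixels is half the picture's height over the tangent of half this angle, whatever the lens; pixels are square), "cx", "cy" (the principal point, pixels), "R" (3x3) and "t" (3): a world point X has camera coordinates R X + t; the wrist camera has in their place "mount" (4x4, takes a point from camera to tool coordinates, whose origin is the TCP and whose axes are the tool frame's). Camera axes: x right, y down, z forward; pixel columns grow to the right and rows downward; lengths in mm; the calibration is good to about 2 mm. A picture is of the moment at which its call begins: read the wrist's pose just before it. There is no depth.
- r.sign_off(): hands the job in, once; it reports no verdict.
The state is a dict: "clock": time; "qpos": joint angles; "qvel": joint speeds; "joint_efforts": joint torques, N m; "eef_pos": TCP position; "tcp_rot": TCP orientation; "contact_force": force on the tool from outside, world axes, zero at the start; "wrist_torque": the same for the moment, N m; "opening": opening from 0.0 (shut) to 1.0 (fully open).
Only numpy, scipy, OpenCV 4.12 (cv2) and the standard library are available. Lean on these libraries where they do the work, as an engineer would, in place of code of your own. Each camera call takes 0.05 s, during which the arm holds its last target. There are 200 camera calls.

## Task

Two tube-mixer control boxes stand on the lab bench, one with a yellow flip cover and one with a blue one. Flip the yellow cover all the way open so that it stays leaning back on its stop, then turn the dial beneath it clockwise until its white pointer line points at the green mark, and leave the cover open. Leave the blue-covered box alone and do not push the tube rack, jar or tip box about.

Things in the scene. Friction and masses are not known exactly. Their poses are not given: they have to be found in the camera images.
- yellow_cover (a joint): Yellow-framed see-through flip cover, 116 x 114 x 12 mm, 0.12 kg, flat over the dial of a fixed white box (150 x 140 mm, deck 50 mm up). Radians: 0 shut, 1.57 upright, 2.2 leaning on its stop. Free level hinge at the box's far end, 107 mm above the bench. Below upright it falls shut when let go; let go at 1.7 or more, it sinks onto its stop in about 2.5 s and stays
- yellow_bar (a point): Centre of the cover's level grab bar (12 mm thick, 102 long, 107 above bench when shut) at its near end, on two side rods 82 mm apart; 36 mm open gap to the cover's edge, so it can be pinched from above at its middle. Axes turn with the cover: x from bar to hinge line, 158 mm off (away from robot when shut); y along bar and hinge; z up when shut. Shut, the dial axis is 93 mm along x
- yellow_dial (a joint): Dial under the yellow cover, radians, grows clockwise seen from above, 0 to 1.9, starts at 0 to 0.4. At 1.3 its white pointer line is at the centre of the green mark on the deck (22 x 13 mm, 36 to 58 mm from the axis). At 0 it is 0.65 rad anticlockwise of the box's far direction (x of yellow_bar when shut), at 1.3 it is 0.65 rad clockwise of it. Friction 0.03 N m; stays where left
- yellow_dial_grip (a point): On the upright dial axis at gripping height, 82 mm above the bench. Black bar grip 42 mm long, 14 thick, 32 tall (62 to 94 mm above bench) on a 46 mm disc. Site x runs along the bar grip to its pointer end, z up. The deck round it (50 mm above bench) is clear but for thin posts at its four corners, over 65 mm from the axis and up to 112 mm above the bench
- blue_cover (a joint): Blue flip cover of the other, otherwise identical control box: leave it shut. 0 = shut, in rad
- tube_rack: White loose rack, 45 x 200 mm, holding eight capped tubes in a row, 98 mm tall overall; origin at the centre of its underside. Bystander, stands beyond the boxes
- jar: White loose jar with an orange cap, 60 mm in diameter, 80 mm tall; origin at the centre of its underside. Bystander, left of the boxes
- tip_box: Loose grey box of yellow pipette tips, 80 x 120 x 57 mm; origin at the centre of its underside. Bystander, right of the boxes

How it is judged:
By the outcome, as a careful person would: the job done as asked, in the order asked, and still so for the second after the job is handed in, with the robot touching nothing.
It also fails if it takes over 54 s, if anything falls off the work surface, if the arm or the gripper's body presses on something with over 40 N, if the wrist force passes 120 N, or if a joint passes its speed limit or range.

## Working session

There is one attempt and no reset: what is moved stays moved. The work goes in short steps, Python scripts to look and compute and a tool call to move; the robot and the scene stay as the last step left them, time stands still between calls to the robot, and variables do not carry over. Pictures are saved under pics/ and viewed, about 8 in all and at most 12, crops included, and the job is handed in when it is done.

Besides the shell and the picture viewer there is one more tool, called by a JSON object that holds its "name" and its "arguments", one argument or row to a line. apply_moves: Moves the arm, as the interface text tells. Its arguments: {"type":"object","properties":{"targets":{"type":"array"},"newtons":{"type":"number"}},"required":["targets"]}

```bash
mkdir -p pics; python3 - <<'E'
from rig import r
import cv2, pickle
s=r.sense(); print(s['clock'],s['eef_pos'],s['tcp_rot'])
d={}
for n in ("scene","side","wrist"):
    f=r.grab_frame(n); d[n]=f; cv2.imwrite(f"pics/{n}0.png",f["pixels"][:,:,::-1])
    print(n,{k:v for k,v in f.items() if k!="pixels"})
pickle.dump(d,open("f0.pkl","wb"))
E
```

```text
0.0 [6.24503803e+02 6.23472951e-03 2.30581468e+02] [-3.14158259e+00  1.38107415e-03 -2.89217735e-05]
scene {'fov_y': 45.740758263811955, 'cx': 316.156155403851, 'cy': 238.96449534817933, 'R': array([[-0.86873204,  0.49492233, -0.018882  ],
       [ 0.31361056,  0.52016985, -0.79440024],
       [-0.38334457, -0.69604253, -0.60710109]]), 't': array([ 544.96344838,  -94.78441673, 1628.05068584])}
side {'fov_y': 51.66700503128341, 'cx': 315.26255951201756, 'cy': 234.5280375468433, 'R': array([[-0.97857567, -0.20585074,  0.00388935],
       [-0.14832036,  0.69173359, -0.70675718],
       [ 0.14279609, -0.69219226, -0.70744552]]), 't': array([ 584.6259363 ,  165.51350281, 1141.90391231])}
wrist {'fov_y': 61.76237330515712, 'cx': 317.5122211681319, 'cy': 240.58160296940036, 'mount': array([[ 9.99999605e-01, -8.43932081e-04, -2.79919908e-04,
        -3.69612821e-01],
       [ 8.89025925e-04,  9.54149261e-01,  2.99329914e-01,
        -7.60765569e+01],
       [ 1.44712555e-05, -2.99330045e-01,  9.54149634e-01,
        -1.42469232e+02],
       [ 0.00000000e+00,  0.00000000e+00,  0.00000000e+00,
         1.00000000e+00]])}
```

View pics/scene0.png

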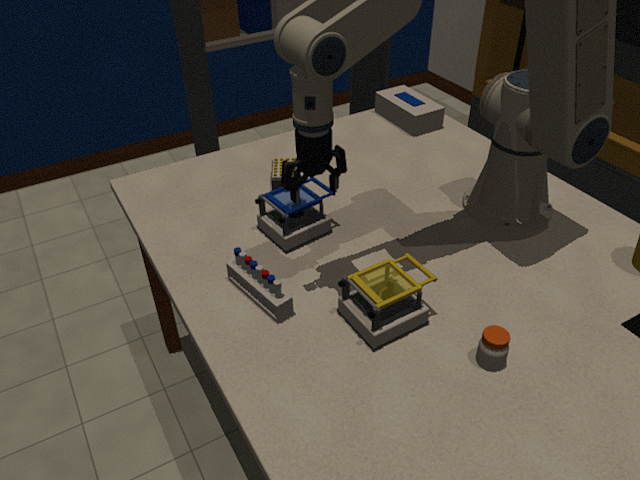

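View pics/wrist0.png

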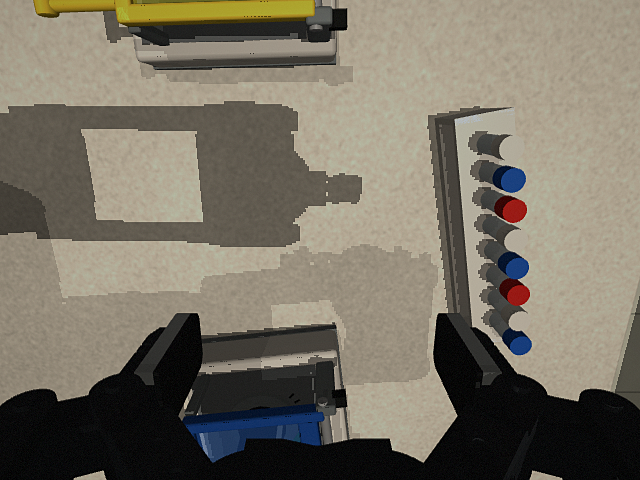

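View side.

The scene shows the yellow box at about (385,300), with its bar at (425,270) toward the robot. The blue box is under the gripper and the rack is beyond both. In the wrist view the yellow box is at the top left, with its axis nearly along world x.

View pics/side0.png

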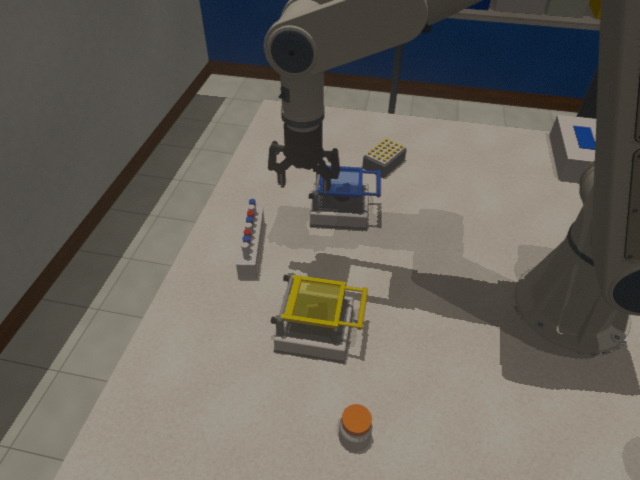

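```bash
cat > h.py <<'E'
import numpy as np, cv2
from scipy.spatial.transform import Rotation as Ro
def cam(f,s=None):
    F=240/np.tan(np.radians(f['fov_y']/2))
    K=np.array([[F,0,f['cx']],[0,F,f['cy']],[0,0,1]])
    if 'R' in f: return K,np.array(f['R']),np.array(f['t'])
    T=np.eye(4);T[:3,:3]=Ro.from_euler('xyz',s['tcp_rot']).as_matrix();T[:3,3]=s['eef_pos']
    M=np.linalg.inv(T@f['mount']); return K,M[:3,:3],M[:3,3]
def ray(c,u,v,z):
    K,R,t=c; o=-R.T@t; d=R.T@np.linalg.inv(K)@[u,v,1]; return o+d*(z-o[2])/d[2]
def proj(c,X):
    K,R,t=c; p=K@(R@np.array(X,float).T+t[:,None]); return (p[:2]/p[2]).T
E
python3 - <<'E'
import pickle,cv2,numpy as np
from h import *
f=pickle.load(open("f0.pkl","rb"))
c=cam(f['scene'])
for p in [(407,257),(434,279),(344,282),(375,308)]: print(p,ray(c,*p,107).round(1))
im=f['scene']['pixels'][230:350,310:450,::-1]
cv2.imwrite('pics/crop0.png',cv2.resize(im,None,fx=5,fy=5,interpolation=cv2.INTER_CUBIC))
E
```

```text
(407, 257) [469.2 141.1 107. ]
(434, 279) [464.8 231.  107. ]
(344, 282) [635.9 139.9 107. ]
(375, 308) [623.7 239.5 107. ]
```

The side view agrees: the yellow bar is at about (363,307), the hinge at about (283,300), and the jar is well clear. I'll move the wrist camera over the box for a closer measurement.

{"name": "apply_moves", "arguments": {
  "targets": [
    [[1,-4,-4,-2,0,0,0],[1,-8,-8,-4,0,0,0],[1,-8,-12,-5,0,0,0],[1,-8,-13,-5,0,0,0],[1,-8,-13,-5,0,0,0],[1,-8,-13,-5,0,0,0]]
  ]
}}

```text
clock: 0.75
eef_pos: [544.5, 129.9, 280.5]
tcp_rot: [3.141, 0.001, 0.001]
contact_force: [-0.3, -1.0, 0.7]
opening: 1.004
```

```bash
python3 - <<'E'
from rig import r
import cv2,pickle
s=r.sense(); print(s['clock'],s['eef_pos'],s['tcp_rot'])
f=r.grab_frame("wrist"); pickle.dump((f,s),open("f1.pkl","wb")); cv2.imwrite("pics/w1.png",f["pixels"][:,:,::-1])
E
```

```text
0.75 [544.50782264 129.88825005 280.5062839 ] [3.14103934e+00 1.46488817e-03 1.17579990e-03]
```

View pics/w1.png

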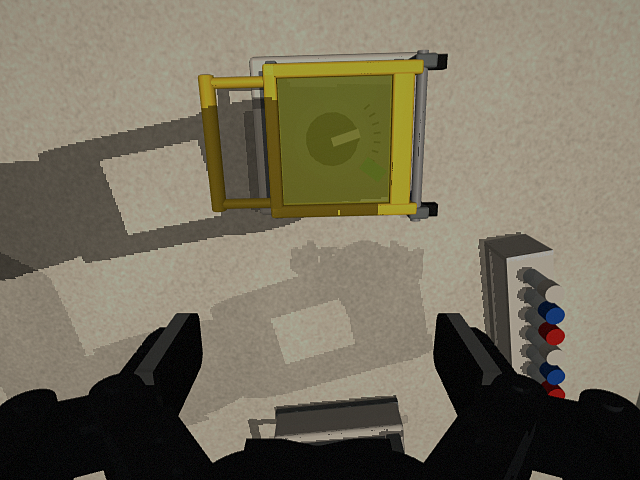

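The bar's centre line runs from (206,75) to (217,211), the hinge is at x≈420, the dial centre is at about (332,139), and the pointer goes toward (358,133). The green mark is at about (371,169).

```bash
python3 - <<'E'
import pickle
from h import *
f,s=pickle.load(open("f1.pkl","rb")); c=cam(f,s)
a=ray(c,206,75,107);b=ray(c,217,211,107); m=(a+b)/2; d=a-b
print('bar',a.round(1),b.round(1),m.round(1),np.linalg.norm(d))
y=d/np.linalg.norm(d); x=np.array([y[1],-y[0],0]); yaw=np.arctan2(x[1],x[0]); print('yaw',yaw)
for n,p,z in [('dial c',(332,139),62),('ptr',(358,133),94),('ptr0',(334,143),94),('green',(371,169),50),('hingeL',(423,56),107),('hingeR',(416,214),107)]:
    w=ray(c,*p,z); rel=w-m; print(n,w.round(1),'local x,y',rel@x,rel@y)
# side-edge based yaw: frame edges
for p,q in [((212,82),(412,68)),((222,204),(412,210)),((276,210),(412,210))]:
    A=ray(c,*p,107);B=ray(c,*q,107);print(np.arctan2(*(B-A)[[1,0]]))
cs=cam(pickle.load(open('f0.pkl','rb'))['scene'])
E
python3 - <<'E'
# mask fit of bar line
import sys;sys.path.insert(0,'.')
import pickle,os;os.chdir('.')
from h import *
f,s=pickle.load(open("f1.pkl","rb")); c=cam(f,s)
hsv=cv2.cvtColor(f['pixels'],cv2.COLOR_RGB2HSV)
m=cv2.inRange(hsv,(22,150,60),(35,255,255)); m[:,:195]=0;
sub=m.copy(); sub[:,228:]=0; 
ys,xs=np.nonzero(sub); print(len(xs),ys.min(),ys.max())
for v in (95,110,130,150,170,190): 
    k=np.nonzero(sub[v])[0]; print(v,k.min(),k.max(), ray(c,k.mean(),v,107).round(1))
E
```

```text
bar [462.3 233.5 107. ] [462.7 131.7 107. ] [462.5 182.6 107. ] 101.82029055373269
yaw 0.004133825321708034
dial c [556.4 185.6  62. ] local x,y 93.88970323965806 2.59337028347804
ptr [575.9 192.   94. ] local x,y 113.38877189711665 8.949906014052177
ptr0 [556.9 184.3  94. ] local x,y 94.44013081288179 1.3053950283842293
green [593.  158.1  50. ] local x,y 130.44197523928196 -25.08842875897232
hingeL [619.8 246.2 107. ] local x,y 157.5667817137124 62.99049082816472
hingeR [623.4 129.3 107. ] local x,y 160.67571061997103 -53.95609959341602
0.0650020163482928
-0.03162416118405536
0.000630690849159738
2225 75 211
95 200 215 [462.3 219.8 107. ]
110 202 216 [462.5 209.2 107. ]
130 204 218 [462.9 194.7 107. ]
150 206 219 [462.8 179.9 107. ]
170 208 221 [463.2 164.6 107. ]
190 210 224 [464.  148.8 107. ]
```

{"name": "apply_moves", "arguments": {
  "targets": [
    [[-0.25,-4,-2.6,0,0,0,-0.8],[-0.25,-8.1,-5.3,3,0,0,-1.5],[-0.25,-8.1,-5.3,8,0,0,-1.5],[-0.25,-8.1,-5.3,12,0,0,-1.5],[-0.25,-8.1,-5.3,12,0,0,-1.5],[-0.25,-8.1,-5.3,12,0,0,-1.5]]
  ],
  "newtons": 40
}}

```text
clock: 1.4
eef_pos: [463.6, 181.4, 160.5]
tcp_rot: [3.14, 0.004, 0.025]
contact_force: [0.2, 0.4, 0.2]
opening: 0.377
```

```bash
python3 - <<'E'
from rig import r
import cv2,pickle
from h import *
s=r.sense(); print(s['clock'],s['eef_pos'],s['tcp_rot'],s['opening'],s['qpos'])
f=r.grab_frame("wrist"); pickle.dump((f,s),open("f2.pkl","wb"))
c=cam(f,s); im=f["pixels"][:,:,::-1].copy()
for p in proj(c,[[463,183,107],[464.3,132,107],[461.7,234,107]]): cv2.drawMarker(im,tuple(int(v) for v in p),(0,0,255),0,12,1); print(p)
cv2.imwrite("pics/w2.png",im)
E
```

```text
1.4 [463.5970069  181.35601821 160.50814969] [3.14018093 0.00369566 0.02502716] 0.3769439710799789 [ 3.69932577e-01  2.44483069e-01  1.96599355e+00 -9.82524815e-05
  9.35071362e-01  3.44961306e-01]
[317.69138616 264.13820269]
[317.80163376 349.47243002]
[317.56369585 165.3029053 ]
```

View pics/w2.png

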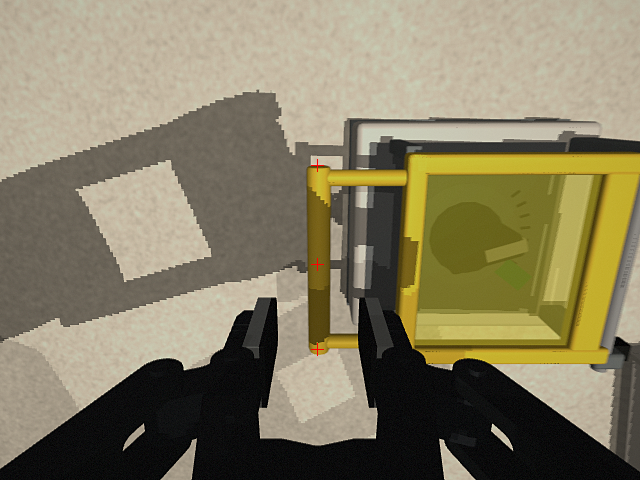

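The predicted bar points (red crosses) lie on the bar, which is round and centred between the fingers. Next I descend and pinch.

{"name": "apply_moves", "arguments": {
  "targets": [
    [[-0.25,0,-0.1,3.5,0,0,0],[-0.25,0,-0.1,6.5,0,0,0],[-0.25,0,-0.1,7.2,0,0,0],[-0.25,0,-0.1,7.2,0,0,0],[-1,0,-0.1,7.2,0,0,0],[-1,0,-0.1,7.2,0,0,0],[-1,0,-0.1,7.2,0,0,0],[-1,0,-0.1,7.2,0,0,0]]
  ],
  "newtons": 40
}}

```text
clock: 2.25
eef_pos: [463.6, 183.0, 91.5]
tcp_rot: [-3.142, 0.002, 0.025]
contact_force: [-8.9, 0.8, 9.2]
opening: 0.123
```

```bash
python3 - <<'E'
from rig import r
import numpy as np
from scipy.spatial.transform import Rotation as Ro
s=r.sense(); print(s['clock'],s['eef_pos'],s['opening'],s['contact_force'])
p=s['eef_pos'];R=Ro.from_euler('xyz',s['tcp_rot']).as_matrix()
for a in np.arange(0,2.1,.1):
    d=158*np.array([1-np.cos(a),0,np.sin(a)]); d[1]=np.sin(.026)*d[0]; d[0]*=np.cos(.026)
    print(round(a,2),(R.T@d/10).round(2))
E
```

```text
2.25 [463.63453069 183.02031857  91.52360897] 0.12348583517421122 [-8.85272029  0.81868911  9.2163603 ]
0.0 [0. 0. 0.]
0.1 [ 0.08 -0.   -1.58]
0.2 [ 0.31 -0.   -3.14]
0.3 [ 0.69 -0.   -4.67]
0.4 [ 1.23 -0.   -6.16]
0.5 [ 1.92 -0.   -7.58]
0.6 [ 2.74 -0.   -8.93]
0.7 [ 3.690e+00 -1.000e-02 -1.019e+01]
0.8 [ 4.760e+00 -1.000e-02 -1.135e+01]
0.9 [ 5.950e+00 -1.000e-02 -1.239e+01]
1.0 [ 7.230e+00 -1.000e-02 -1.331e+01]
1.1 [ 8.60e+00 -1.00e-02 -1.41e+01]
1.2 [ 1.004e+01 -1.000e-02 -1.475e+01]
1.3 [ 11.54  -0.02 -15.25]
1.4 [ 13.08  -0.02 -15.6 ]
1.5 [ 14.64  -0.02 -15.8 ]
1.6 [ 16.22  -0.02 -15.83]
1.7 [ 17.8   -0.02 -15.71]
1.8 [ 19.35  -0.03 -15.43]
1.9 [ 20.87  -0.03 -15.  ]
2.0 [ 22.34  -0.03 -14.42]
```

{"name": "apply_moves", "arguments": {
  "targets": [
    [[-1,0.08,0,-1.6,0,0,0],[-1,0.3,0,-3.1,0,0,0],[-1,0.7,0,-4.7,0,0,0],[-1,1.2,0,-6.2,0,0,0],[-1,1.9,0,-7.6,0,0,0],[-1,2.7,0,-8.9,0,0,0],[-1,3.7,0,-10.2,0,0,0],[-1,3.7,0,-10.2,0,0,0]]
  ]
}}

```text
clock: 3.05
eef_pos: [500.2, 184.1, 196.8]
tcp_rot: [-3.141, 0.004, 0.024]
contact_force: [-12.8, 0.0, 8.8]
opening: 0.124
```

{"name": "apply_moves", "arguments": {
  "targets": [
    [[-1,1.1,0,-0.9,0,0,0],[-1,2.3,0,-1.9,0,0,0],[-1,3.6,0,-2.8,0,0,0],[-1,4.9,0,-3.6,0,0,0],[-1,6.4,0,-4.3,0,0,0],[-1,7.9,0,-4.8,0,0,0],[-1,9.4,0,-5.1,0,0,0],[-1,9.4,0,-5.1,0,0,0]]
  ]
}}

```text
clock: 3.85
eef_pos: [596.6, 186.8, 251.1]
tcp_rot: [-3.139, -0.001, 0.024]
contact_force: [-3.6, -0.2, 12.6]
opening: 0.113
```

```bash
python3 - <<'E'
from rig import r
import cv2
f=r.grab_frame("side"); cv2.imwrite("pics/s3.png",f["pixels"][:,:,::-1])
E
```

```text
(no output)
```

View pics/s3.png

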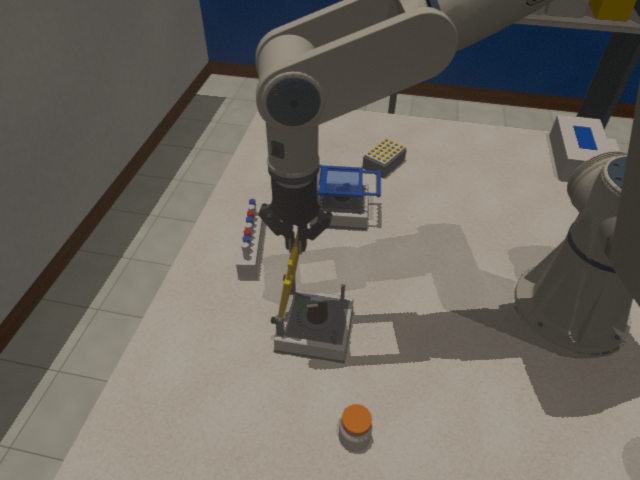

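The cover is in the grip and near upright, with everything else clear. I continue to about 2.0 rad.

{"name": "apply_moves", "arguments": {
  "targets": [
    [[-1,1.3,0,-0.2,0,0,0],[-1,2.9,0,-0.2,0,0,0],[-1,4.5,0,-0.1,0,0,0],[-1,6.0,0,0.2,0,0,0],[-1,7.5,0,0.6,0,0,0],[-1,9.0,0,1.2,0,0,0],[-1,9.0,0,1.2,0,0,0]]
  ]
}}

```text
clock: 4.6
eef_pos: [687.8, 189.4, 240.7]
tcp_rot: [-3.138, -0.004, 0.024]
contact_force: [1.8, 1.3, 5.1]
opening: 0.124
```

Now I release by opening partly, then rise straight up.

{"name": "apply_moves", "arguments": {
  "targets": [
    [[-0.4,0,0,0,0,0,0],[-0.4,0,0,0,0,0,0],[-0.4,0,0,0,0,0,0],[-0.4,0,0,-3,0,0,0],[-0.4,0,0,-7,0,0,0],[-0.4,0,0,-10,0,0,0],[-0.4,0,0,-10,0,0,0]]
  ]
}}

```text
clock: 5.3
eef_pos: [688.8, 189.5, 346.5]
tcp_rot: [-3.136, -0.012, 0.024]
contact_force: [0.4, -0.2, 1.0]
opening: 0.302
```

{"name": "apply_moves", "arguments": {
  "targets": [
    [[-0.1,-4.5,0,0,0,0,-8],[-0.1,-9,0,0,0,0,-16],[-0.1,-13.3,0.1,1,0,0,-24],[-0.1,-13.3,0.1,4,0,0,-32],[-0.1,-13.3,0.1,8,0,0,-40],[-0.1,-13.3,0.1,11,0,0,-48],[-0.1,-13.3,0.1,13,0,0,-56],[-0.1,-13.3,0.1,13,0,0,-64]]
  ]
}}

```text
clock: 6.1
eef_pos: [554.5, 185.2, 211.0]
tcp_rot: [3.138, -0.005, 1.147]
contact_force: [0.0, 0.3, 0.3]
opening: 0.448
```

{"name": "apply_moves", "arguments": {
  "targets": [
    [[-0.1,0,0,0,0,0,-8],[-0.1,0,0,0,0,0,-16],[-0.1,0,0,0,0,0,-24],[-0.1,0,0,0,0,0,-32],[-0.1,0,0,0,0,0,-40],[-0.1,0,0,0,0,0,-44],[-0.1,0,0,0,0,0,-44]]
  ]
}}

```text
clock: 6.8
eef_pos: [553.6, 184.9, 210.4]
tcp_rot: [3.137, -0.001, 1.916]
contact_force: [0.6, -0.0, -0.7]
opening: 0.45
```

```bash
cat > look.py <<'E'
from rig import r
import pickle,sys
from h import *
s=r.sense(); print(s['clock'],s['eef_pos'],s['tcp_rot'],s['opening'],s['qpos'].round(2) if hasattr(s['qpos'],'round') else s['qpos'])
f=r.grab_frame("wrist"); pickle.dump((f,s),open(sys.argv[1]+".pkl","wb"))
c=cam(f,s); im=f["pixels"][:,:,::-1].copy()
A=np.array([556,185.3]);b=.026
P=[[*A,94]]+[[*(A+47*np.array([np.cos(b-.65),np.sin(b-.65)])),50]]
for p in proj(c,P): cv2.drawMarker(im,tuple(int(v) for v in p),(0,0,255),0,12,1); print(p)
cv2.imwrite("pics/"+sys.argv[1]+".png",im)
E
python3 look.py w4
```

```text
6.8 [553.59378051 184.915715   210.42391675] [ 3.13670164e+00 -1.38776947e-03  1.91563916e+00] 0.449577516631697 [ 0.32  0.31  1.75  0.    1.08 -1.6 ]
[317.15042832 237.17595048]
[268.62155078 252.67309077]
```

View pics/w4.png

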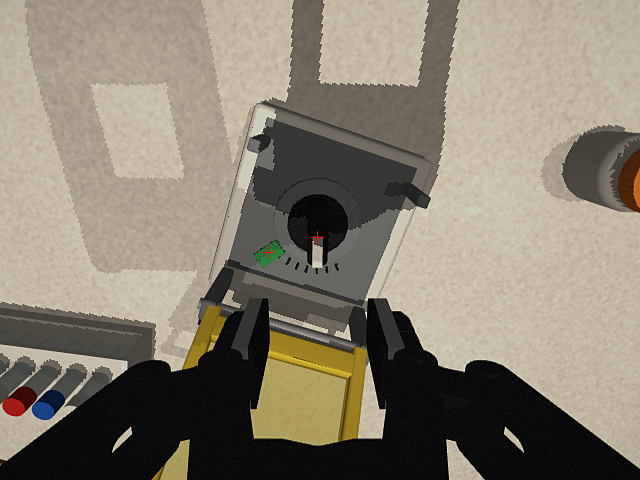

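The axis and green-mark predictions match the picture (green at 268,252). The pointer runs straight along tool y, so the yaw is right. The cover leans back. I descend and grip.

{"name": "apply_moves", "arguments": {
  "targets": [
    [[-0.1,0,0.2,4,0,0,0],[-0.1,0,0.2,8,0,0,0],[-0.1,0,0.2,12,0,0,0],[-0.1,0,0.2,14.5,0,0,0],[-0.1,0,0.2,14.5,0,0,0],[-0.1,0,0.2,14.5,0,0,0]]
  ]
}}

```text
clock: 7.45
eef_pos: [555.7, 185.9, 65.0]
tcp_rot: [3.138, -0.001, 1.911]
contact_force: [0.4, -0.7, 1.0]
opening: 0.447
```

{"name": "apply_moves", "arguments": {
  "targets": [
    [[-1,0,0,0,0,0,0],[-1,0,0,0,0,0,0],[-1,0,0,0,0,0,0],[-1,0,0,0,0,0,0],[-1,0,0,0,0,0,0]]
  ],
  "newtons": 30
}}

```text
clock: 7.95
eef_pos: [555.6, 185.7, 65.1]
tcp_rot: [3.138, -0.001, 1.911]
contact_force: [-0.1, -2.5, 1.4]
opening: 0.156
```

{"name": "apply_moves", "arguments": {
  "targets": [
    [[-1,0,0,0,0,0,8],[-1,0,0,0,0,0,16],[-1,0,0,0,0,0,24],[-1,0,0,0,0,0,32],[-1,0,0,0,0,0,40],[-1,0,0,0,0,0,48],[-1,0,0,0,0,0,55],[-1,0,0,0,0,0,55]]
  ]
}}

```text
clock: 8.75
eef_pos: [555.8, 186.5, 65.1]
tcp_rot: [3.141, -0.005, 0.949]
contact_force: [-0.2, 4.6, -2.3]
opening: 0.161
```

{"name": "apply_moves", "arguments": {
  "targets": [
    [[-1,0,0,0,0,0,0],[-0.1,0,0,0,0,0,0],[-0.1,0,0,0,0,0,0],[-0.1,0,0,0,0,0,0],[-0.1,0,0,-4,0,0,0],[-0.1,0,0,-9,0,0,0],[-0.1,0,0,-14,0,0,0],[-0.1,0,0,-14,0,0,0]]
  ]
}}

```text
clock: 9.55
eef_pos: [559.2, 187.1, 212.3]
tcp_rot: [3.134, -0.014, 0.949]
contact_force: [1.3, 1.7, -0.4]
opening: 0.454
```

```bash
python3 look.py w5
```

```text
9.55 [559.19459706 187.14607383 212.34218665] [ 3.13389822 -0.01420056  0.94917656] 0.4538206165197452 [ 0.32  0.31  1.74  0.    1.07 -0.63]
[311.0132506  229.73841783]
[311.22690887 269.87612284]
```

View pics/w5.png

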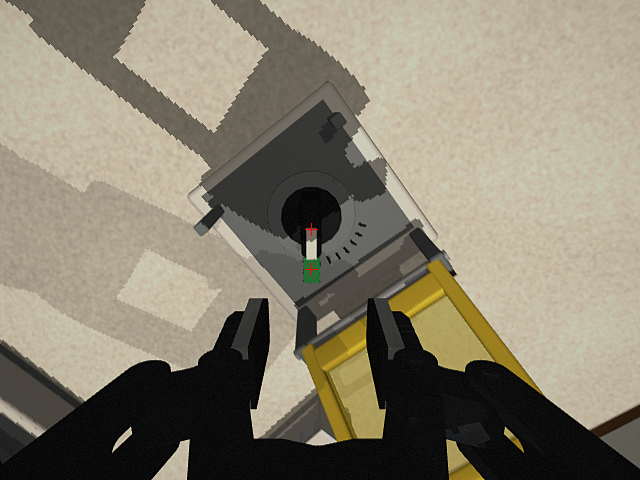

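The pointer line (311,230 to 311,260) runs straight into the centre of the green mark (312,271). I back off upward and make a final check from the side.

{"name": "apply_moves", "arguments": {
  "targets": [
    [[-0.1,0,0,-4,0,0,0],[-0.1,0,-4,-8,0,0,0],[-0.1,0,-8,-10,0,0,0],[-0.1,0,-12,-10,0,0,0],[-0.1,0,-12,-10,0,0,0],[-0.1,0,-12,-10,0,0,0],[-0.1,0,-12,-10,0,0,0],[-0.1,0,-12,-10,0,0,0]]
  ]
}}

```text
clock: 10.4
eef_pos: [459.5, 255.3, 307.5]
tcp_rot: [3.137, -0.01, 0.948]
contact_force: [1.1, -0.5, 0.7]
opening: 0.449
```

```bash
python3 - <<'E'
from rig import r
import cv2
s=r.sense(); print(s['clock'],s['contact_force'],abs(s['qvel']).max())
f=r.grab_frame("side"); cv2.imwrite("pics/s6.png",f["pixels"][:,:,::-1])
E
```

```text
10.4 [ 1.10594349 -0.54710047  0.65039763] 0.003580551929696819
```

View pics/s6.png

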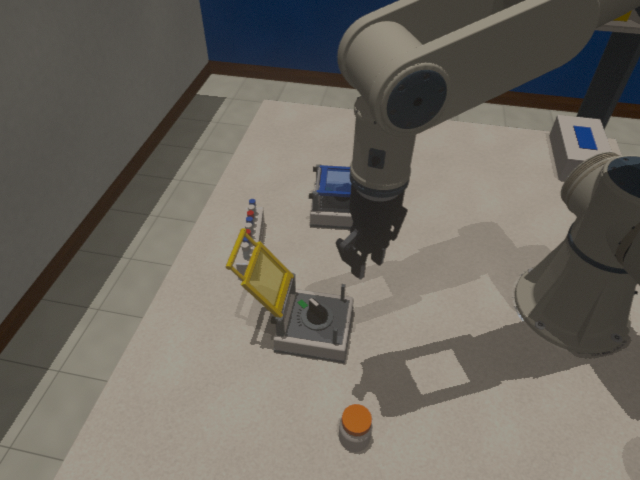

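The cover leans back open, the pointer is at the green mark (303,303), and the blue box, rack and jar are where they were. The robot touches nothing, so I'm handing in.

```bash
python3 -c "
from rig import r
r.sign_off()"
```

```text
the job is handed in; nothing more can be done
```

The yellow cover is open and leaning back, the dial points at the green mark, and the job is handed in at about 10.4 s on the robot's clock.

- **Cover:** I pinched its grab bar from above, swung it over to about 2.0 rad and let go. The last side picture, about 5.5 s later, shows it leaning back. I did not measure its final angle.
- **Dial:** I turned it clockwise by about 0.96 rad. The close wrist picture shows the white line running straight into the middle of the green mark.
- **Everything else:** In the last side picture the blue cover is shut and the rack and jar look unmoved. The arm hides the tip box there, but nothing went near it.
- **Forces:** The highest wrist force reported at the end of a move was about 16 N. At hand-in the arm was clear of everything and still.

No check failed. The one disagreement was a height about 3 mm above target when pinching the bar, which did no harm.

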